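# Dispense a spare record adapter and hold the sprung pusher in

### The arm

A 7-joint arm with a two-finger parallel gripper is mounted at the origin on the work surface. World frame = base frame: x ahead of the robot, y to its left, z up, the work surface at z = 0. Lengths are in m, angles in rad, forces in N, time in s.
With the tool pointing down it reaches from about 0.425 to 0.95 m from the base axis. Payload 4.7 kg.
Tool frame: the origin (TCP) lies between the finger pads; the fingertips stand ahead of it and the grasp point (between the pads) lies 2 mm behind it (manip.tcp_to_tips is the z of the fingertips in the tool frame, in m); z points along the fingers, y is the line along which they close (so a half turn about z gives the same grasp; the last joint's range is limited). The gripper opens to 85 mm and grips with 20 to 120 N. Pads are 22 mm wide; open, the fingers measure 114 mm over their backs; the gripper's body (76 mm by 85 mm) begins 54 mm behind the grasp point. The pads swing forward as they close: fully open they stand 13 mm farther back than shut.
Start: joints at [-1.145, 0.469, -0.049, 1.532, 0.024, 1.141, -0.082], TCP at [0.296, 0.606, 0.248] pointing down, gripper open.
Joint ranges: [-2.59, 2.59], [-0.33, 1.99], [-1.39, 1.29], [0.1, 2.45], [-1.04, 4.18], [0.21, 1.99], [-2.66, 2.66]. Speed limits (rad/s): [2.57, 2.57, 3.14, 3.14, 3.14, 3.14, 3.14].

### API

Orientations are given as a unit quaternion [x, y, z, w].
In Python, from bench import manip, optics, nets gives the robot as it stands.
- The arm moves only by the tool carry_out, never from a script. Its argument "motion" is a list of rows, each a list of 4 numbers: the shift along the world's x, y, z in cm, then the turn about the world's z in rad. In form: [[x, y, z, spin], ...]. A call has 1 to 12 rows; each row is the pose to reach, as a shift and turn from the pose commanded when the call began; what a row does not reach only later rows make up. A row lasts 1/12 s, in which the tool goes at most 41.7 mm and 7.16 degrees, less where a joint would pass 70% of its speed; a pose out of reach is approached as far as the arm can. A call with a gripper value outside its range is refused whole. "fingers" is the closure, from 0 (fully open) to 1 (shut), set as the call begins (left out, the last holds). The fingers move at their own pace and stop on an object; "grip_force" is the grip in N (left out, the last holds). Time passes only in rows, so rows that repeat a pose let the fingers close. It gives the time, the measured TCP pose, the force, the opening and the grip force at its end, in the units of the state.
- manip.get_obs(): the state, without advancing time (a new reading comes with each control period).
- optics.capture(name): name is "scene" or "top"; returns the picture (384x512x3 uint8, red, green, blue); there is no depth.
- optics.get_calibration(name): a dict with "camera_matrix" (3x3 intrinsics, pixels), "world_from_camera" (4x4, takes a point from camera to world coordinates). Camera axes: x right, y down, z forward; pixel columns grow to the right and rows downward; lengths in m; the calibration is good to about 2 mm. A picture is of the moment at which its call begins. get_calibration takes no time and is no camera call.
- manip.hand_in(): hands the job in; it is judged then, once.
Trained networks look in the newest picture that a camera, given by its name, has taken for a name from the list of things; names that differ only in an ending like _2 or _b are one class to them, and where a whole thing is asked for, a point or a joint stands for the part that bears it (a point fixed in the world has none). Each returns a list of dicts, best first, with "confidence" (0 to 1); they miss things now and then, are a little off and sometimes report something else, mostly with a low value. They report only what shows in the picture. A call takes as long as a camera call. They do not tell look-alikes from the thing itself.
- nets.recognise(camera, name): "rect" ([left, top, right, bottom] in pixels, round what is visible of it).
- nets.masks_of(camera, name): "region" (384x512 bool, what is visible of it) and "rect" ([left, top, right, bottom] in pixels, round what is visible of it).
The state is a dict: "clock": time; "qpos": joint angles; "dq": joint speeds; "joint_torque": joint torques, N m; "eef_pos": TCP position; "ee_rot": TCP orientation; "wrist_force": force on the tool from outside, world axes, zero at the start; "torque": the same for the moment, N m; "opening": finger opening in m; "grasp_force": force on a finger pad.
Only numpy, scipy, OpenCV 4.12 (cv2) and the standard library are available. Lean on these libraries where they do the work, as an engineer would, in place of code of your own. Each camera call takes 0.05 s, during which the arm holds its last target. There are 200 camera calls.

### The job

Serve one spare adapter from the white dispenser: by its orange bar tip the grey hopper to 45 degrees and wait there until the yellow adapter has slid down flat into the channel, then swing the hopper back level. Then push the blue sprung pusher by its upright tab along the channel, past its ratchet click and on as far as it goes, so that the adapter comes out on the open shelf at the end of the channel, and finish while still holding the pusher there: do not let go. Leave the other things on the cabinet where they are.

Things in the scene. Friction and masses are not known exactly. Their poses are not given: they have to be found in the camera images.
- dispenser: White plastic dispenser fixed to the cabinet, 170 x 135 mm, walls up to 56 mm high. Origin on the cabinet top, below the middle of the drop zone of its channel. Its x axis runs along the straight 46 mm wide channel (floor 14 mm above the cabinet, slippery) from the pusher's end (x = -90 mm) to the open end, where an unroofed shelf with a 7 mm lip (x = 29 to 71 mm) presents the adapter; its y axis points from the channel to the hopper, z up.
- hopper (a joint): Tilt of the grey hopper tray, rad: 0 level (its stop), grows to 1.2 as its outer side is raised so that it tips towards the channel; 45 degrees is 0.785. The hinge line is parallel to the dispenser's x axis at y = +27 mm, z = 32 mm in the dispenser's frame. The hinge is stiff (about 1.5 N at the bar) and stays where it is left. The adapter slides out somewhere between 20 and 33 degrees.
- hopper_bar (a point): Middle of the hopper's orange handle bar, a round bar 10 mm thick and 58 mm long between its two thin side posts, parallel to the dispenser's x axis and free all round to 40 mm below it. When the hopper is level it lies at x = 0, y = +77, z = 92 mm in the dispenser's frame, 78 mm from the hinge line, and it swings on that radius, up and towards the channel: at 45 degrees it is at y = +20, z = 110 mm. Its axes turn with the hopper.
- pusher (a joint): Travel of the blue pusher along the dispenser's x axis, m: 0 sprung back (start), 0.058 at its end stop. The spring pushes it back with 3 N at 0, 9 N at the stop; a red pawl beside the channel adds up to 5 N between 0.02 and 0.035 and clicks in behind the pusher's tooth at 0.04. If let go after the click it falls back to 0.039 and rests on the pawl.
- pusher_tab (a point): Middle of the top edge of the pusher's upright blue tab, a plate 10 mm thick along the dispenser's x, 32 mm wide along its y. Its top is 106 mm above the cabinet and it is free all round down to 66 mm. It starts at x = -61, y = 0 mm in the dispenser's frame and moves along +x with the pusher.
- adapter_mid (a point): Yellow round adapter, 38 mm across, 12 mm high, this point at its centre, its z axis up. It starts lying flat in the hopper (tray floor 32 mm above the cabinet); lying in the channel its centre is 20 mm above the cabinet.
- clamp: Stainless steel record clamp, 76 mm across, 60 mm high, origin at the centre of its underside. Bystander.
- coaster: Square bamboo coaster, 100 mm, 8 mm thick, origin at the centre of its underside. Bystander, with the tumbler on it.
- tumbler: Empty glass tumbler, 74 mm across, 95 mm high, standing on the coaster, origin at the centre of its underside. Bystander.
- remote: Wooden remote with a round silicone button, 150 x 46 x 20 mm, origin at the centre of its underside. Bystander.
- brush: Wooden record brush with grey pad, 95 x 34 x 28 mm, origin at the centre of its underside. Bystander.
- cleaner: Amber bottle of record cleaner, 42 mm across, 110 mm high, origin at the centre of its underside. Bystander.
There are look-alikes about, which are no part of the job. Several things have the shape of the dispenser; the one meant has the colours described above.

How it is judged:
By the outcome, as a careful person would: the job done as asked, in the order asked, and still so for the second after the job is handed in, while the arm keeps its last pose, push and grip.
It also fails if it takes over 48 s, if anything falls off the work surface, if the arm or the gripper's body presses on something with over 40 N, if the wrist force passes 120 N, or if a joint passes its speed limit or range.

## Working session

There is one attempt and no reset: what is moved stays moved. The work goes in short steps, Python scripts to look and compute and a tool call to move; the robot and the scene stay as the last step left them, time stands still between calls to the robot, and variables do not carry over. Pictures are saved under pics/ and viewed, at most 10 in all, crops included, and the job is handed in when it is done.

Besides the shell and the picture viewer there is one more tool, called after "Request:" by a JSON object that holds its "method" and its "body", one argument or row to a line. carry_out: Moves the arm, as the interface text tells. Its arguments: {"type":"object","properties":{"motion":{"type":"array"},"fingers":{"type":"number"},"grip_force":{"type":"number"}},"required":["motion"]}

```bash
mkdir -p pics; python3 - <<'E'
from bench import manip, optics, nets
import cv2,numpy as np
o=manip.get_obs();print(o['clock'],o['eef_pos'],o['ee_rot'],o['opening'],manip.tcp_to_tips)
for c in("scene","top"):
    im=optics.capture(c);cv2.imwrite(f"pics/{c}0.png",im[...,::-1])
    k=optics.get_calibration(c);print(c,np.round(k['camera_matrix'],1).tolist(),np.round(k['world_from_camera'],4).tolist())
    for n in("dispenser","hopper_bar","pusher_tab","adapter_mid"):
        print(n,[(np.round(d['rect']).tolist(),round(d['confidence'],2)) for d in nets.recognise(c,n)])
E
```

```text
0.0 [0.29625626 0.60589086 0.2472497 ] [ 2.25428882e-01  9.74259108e-01 -9.86892537e-04 -1.86389074e-04] 0.08542544767706077 0.017
scene [[466.8, 0.0, 247.7], [0.0, 466.8, 192.0], [0.0, 0.0, 1.0]] [[0.8969, 0.2706, -0.3499, 0.9601], [0.4423, -0.552, 0.7069, -0.9866], [-0.0019, -0.7887, -0.6147, 0.9207], [0.0, 0.0, 0.0, 1.0]]
dispenser [([200.0, 201.0, 267.0, 258.0], 0.91), ([57.0, 196.0, 129.0, 261.0], 0.88), ([205.0, 113.0, 255.0, 154.0], 0.85), ([246.0, 162.0, 305.0, 220.0], 0.58)]
hopper_bar [([226.0, 115.0, 250.0, 136.0], 0.79), ([90.0, 199.0, 123.0, 230.0], 0.69), ([271.0, 161.0, 296.0, 197.0], 0.62), ([231.0, 199.0, 254.0, 232.0], 0.62)]
pusher_tab [([214.0, 113.0, 232.0, 137.0], 0.73), ([68.0, 207.0, 94.0, 237.0], 0.68), ([213.0, 212.0, 234.0, 241.0], 0.64), ([256.0, 172.0, 271.0, 195.0], 0.5), ([264.0, 146.0, 285.0, 162.0], 0.49)]
adapter_mid [([280.0, 180.0, 287.0, 192.0], 0.45)]
top [[400.4, 0.0, 252.4], [0.0, 400.4, 192.1], [0.0, 0.0, 1.0]] [[-0.0155, -0.9934, 0.1135, 0.3763], [-0.9999, 0.0155, -0.0008, -0.0478], [-0.0009, -0.1135, -0.9935, 1.1163], [0.0, 0.0, 0.0, 1.0]]
dispenser [([324.0, 286.0, 382.0, 356.0], 0.93), ([79.0, 259.0, 142.0, 328.0], 0.91), ([178.0, 147.0, 237.0, 211.0], 0.87), ([255.0, 156.0, 318.0, 218.0], 0.66), ([206.0, 185.0, 227.0, 203.0], 0.48)]
hopper_bar [([255.0, 178.0, 288.0, 210.0], 0.88), ([78.0, 272.0, 115.0, 300.0], 0.83), ([178.0, 164.0, 204.0, 192.0], 0.82), ([320.0, 306.0, 352.0, 341.0], 0.63)]
pusher_tab [([358.0, 323.0, 380.0, 352.0], 0.95), ([204.0, 186.0, 230.0, 202.0], 0.65), ([101.0, 295.0, 127.0, 319.0], 0.62), ([291.0, 192.0, 314.0, 208.0], 0.45)]
adapter_mid [([186.0, 173.0, 198.0, 185.0], 0.72)]
```

View pics/scene0.png

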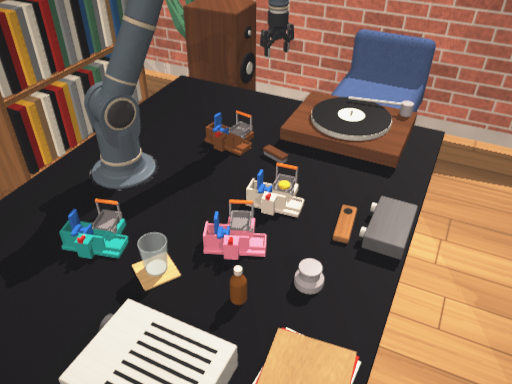

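View pics/top0.png

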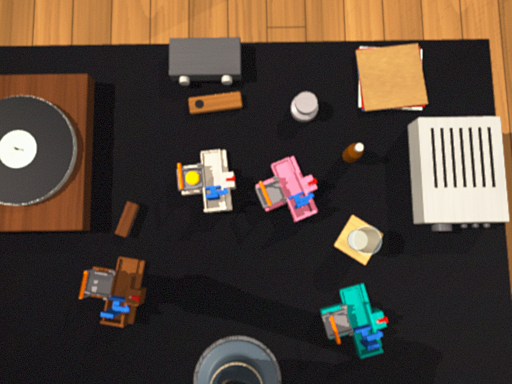

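The white dispenser is the one with the yellow adapter: scene about (276,192), top about (208,180). The others are pink, teal and brown. Next I'll locate its coloured parts.

```bash
cat > h.py <<'E'
from bench import manip, optics, nets
import cv2,numpy as np
from scipy.optimize import least_squares
def proj(c,P):
    k=optics.get_calibration(c);T=np.linalg.inv(k['world_from_camera'])
    p=(T[:3,:3]@np.atleast_2d(P).T+T[:3,3:]);q=k['camera_matrix']@p
    return (q[:2]/q[2]).T
def ray(c,uv,z):
    k=optics.get_calibration(c);T=np.array(k['world_from_camera'])
    d=T[:3,:3]@np.linalg.inv(k['camera_matrix'])@np.r_[uv,1];o=T[:3,3]
    return o+d*(z-o[2])/d[2]
def crop(c,r,name,s=8,im=None):
    im=optics.capture(c) if im is None else im
    l,t,rr,b=r;cv2.imwrite(f"pics/{name}.png",cv2.resize(im[t:b,l:rr,::-1],None,fx=s,fy=s,interpolation=cv2.INTER_CUBIC));return im
def blob(im,r,lo,hi):
    l,t,rr,b=r;h=cv2.cvtColor(im[t:b,l:rr],cv2.COLOR_RGB2HSV)
    m=cv2.inRange(h,lo,hi);n,L,s,c=cv2.connectedComponentsWithStats(m)
    return [(s[i].tolist()[:5],(c[i]+[l,t]).round(1).tolist()) for i in range(1,n) if s[i,4]>8]
E
python3 - <<'E'
from h import *
ims=[]
for c,r in(("top",[170,140,245,215]),("scene",[240,155,310,222])):
    im=crop(c,r,c+"1",5);ims.append(cv2.imread(f"pics/{c}1.png"))
    for n,lo,hi in(("orange",(6,150,120),(18,255,255)),("yellow",(22,120,120),(34,255,255)),("blue",(100,120,60),(125,255,255)),("red",(172,150,80),(180,255,255))):
        print(c,n,[(np.add(s,[r[0],r[1],0,0,0]).tolist(),q) for s,q in blob(im,r,lo,hi)])
h=max(i.shape[0] for i in ims)
cv2.imwrite("pics/z1.png",np.hstack([np.pad(i,((0,h-i.shape[0]),(0,0),(0,0))) for i in ims]))
E
```

```text
top orange [([177, 163, 6, 26, 81], [180.0, 175.4])]
top yellow [([186, 171, 13, 14, 145], [191.8, 177.5])]
top blue [([205, 186, 23, 14, 182], [214.6, 192.1])]
top red []
scene orange [([276, 162, 22, 8, 81], [286.5, 165.7]), ([240, 200, 13, 4, 46], [245.5, 201.7])]
scene yellow [([279, 180, 11, 8, 73], [284.1, 183.6])]
scene blue [([257, 169, 15, 24, 177], [261.9, 182.4])]
scene red []
```

View pics/z1.png

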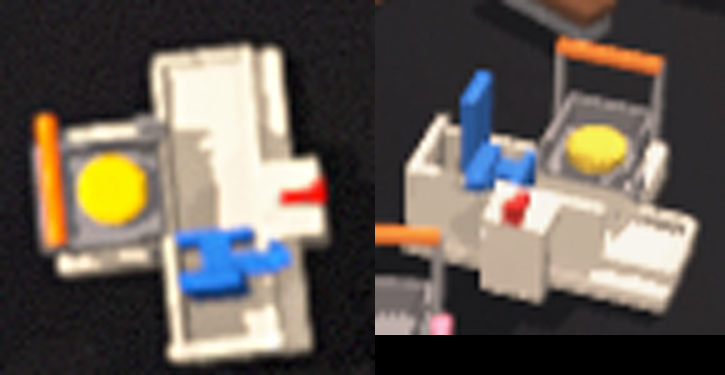

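The crops show the bar at the left, over the tray with the yellow adapter. The channel opens away from the robot (image up in top), with yaw only slightly positive. The pusher tab top is at scene about (262,170). Now I'll fit the pose.

```bash
cat >> h.py <<'E'
def W(p,P):
    x,y,a=p;P=np.atleast_2d(P)/1000;c,s=np.cos(a),np.sin(a)
    return np.c_[x+c*P[:,0]-s*P[:,1],y+s*P[:,0]+c*P[:,1],P[:,2]]
E
python3 - <<'E'
from h import *
obs=[("top",(0,77,92),(180,175.4),1),("scene",(0,77,92),(286.5,165.7),1),("scene",(-61,0,106),(262,170.3),1),("top",(-61,0,106),(212,195.8),.5),
("top",(28,77,92),(178.2,164.2),.7),("top",(-28,77,92),(181.5,187.5),.7),("scene",(-28,77,92),(276.5,164),.7),("scene",(28,77,92),(296.5,167.5),.7)]
f=lambda p:np.concatenate([(proj(c,W(p,P))[0]-u)*w for c,P,u,w in obs])
s=least_squares(f,[.45,.1,.1]);print(s.x.round(4),np.round(s.fun,1).tolist())
for n,P in dict(bar=(0,77,92),bar45=(0,20,110),tab=(-61,0,106),adchan=(0,0,20),hinge=(0,27,32)).items(): print(n,W(s.x,P).round(4))
for c in("top","scene"):
    a=[188.,177.5] if c=="top" else [284.1,183.6]
    if c=="top":a=[191.8,177.5]
    w=ray(c,a,.042);d=w[:2]-s.x[:2];co,si=np.cos(s.x[2]),np.sin(s.x[2]);print("ad local",co*d[0]+si*d[1],-si*d[0]+co*d[1])
    im=optics.capture(c)
    out=cv2.resize(im[...,::-1],None,fx=6,fy=6)
    for P in[(0,77,92),(-61,0,106),(-61,16,106),(-61,-16,106),(-90,23,0),(71,23,0),(71,-23,14),(-90,-23,40)]:
        u=proj(c,W(s.x,P))[0];cv2.circle(out,tuple(int(v*6+3) for v in u),3,(255,0,255),-1)
    l,t,r,b=([165,140,245,215] if c=="top" else [235,155,315,225]);cv2.imwrite(f"pics/f{c}.png",out[t*6:b*6,l*6:r*6])
a=cv2.imread("pics/ftop.png");b=cv2.imread("pics/fscene.png");b=np.pad(b,((0,a.shape[0]-b.shape[0]),(0,0),(0,0)))
cv2.imwrite("pics/f.png",cv2.resize(np.hstack([a,b]),(800,375)))
from scipy.spatial.transform import Rotation as R
print(R.from_quat(manip.get_obs()['ee_rot']).as_matrix().round(3))
E
```

```text
[0.5479 0.0629 0.1168] [-0.5, 0.2, 0.3, 0.0, -1.5, 1.5, -0.3, -0.7, 0.1, 0.6, -0.6, -0.8, 1.2, 0.0, -0.7, -0.0]
bar [[0.539  0.1394 0.092 ]]
bar45 [[0.5456 0.0828 0.11  ]]
tab [[0.4873 0.0558 0.106 ]]
adchan [[0.5479 0.0629 0.02  ]]
hinge [[0.5448 0.0897 0.032 ]]
ad local -0.0005071090616904647 0.052628578812528685
ad local 0.0013224348542442725 0.049988112775011286
[[-0.898  0.439 -0.   ]
 [ 0.439  0.898  0.   ]
 [ 0.     0.    -1.   ]]
```

View pics/f.png

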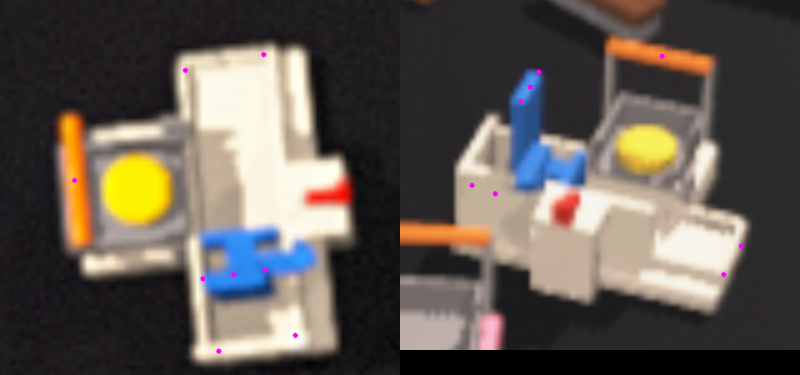

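The fit is good to a few mm: yaw 0.117, bar at (0.539, 0.139). Next I move above the bar with the fingers closing across it.

Request:
{"method": "carry_out", "body": {
  "motion": [
    [1,-2,0,0.05],
    [2.8,-5.4,0,0.12],
    [4.6,-8.9,-0.5,0.2],
    [6.4,-12.4,-1,0.28],
    [8.2,-15.9,-1.5,0.36],
    [10,-19.3,-2,0.44],
    [11.8,-22.8,-2.5,0.52],
    [13.6,-26.3,-3,0.572],
    [15.4,-29.8,-3.5,0.572],
    [17.2,-33.2,-4,0.572],
    [19,-36.7,-4.5,0.572],
    [20.8,-40.2,-5,0.572]
  ],
  "fingers": 0,
  "grip_force": 20
}}

```text
clock: 1.7
eef_pos: [0.5052, 0.2027, 0.1985]
ee_rot: [-0.059, 0.998, 0.0, 0.0]
wrist_force: [1.0, 0.5, -0.0]
opening: 0.0854
grasp_force: 0.0
```

Request:
{"method": "carry_out", "body": {
  "motion": [
    [1.8,-3.3,-0.5,0],
    [2.9,-5.2,-1,0],
    [3.5,-6.4,-1.7,0],
    [3.5,-6.4,-1.7,0],
    [3.5,-6.4,-1.7,0]
  ]
}}

```text
clock: 2.12
eef_pos: [0.5393, 0.1402, 0.1812]
ee_rot: [-0.058, 0.998, 0.0, -0.0]
wrist_force: [0.3, 0.6, -0.4]
opening: 0.0852
grasp_force: 0.0
```

```bash
python3 - <<'E'
from h import *
o=manip.get_obs();print(o['clock'],o['eef_pos'],o['wrist_force'])
from scipy.spatial.transform import Rotation as R
print(R.from_quat(o['ee_rot']).as_matrix()[:,1])
a=crop("scene",[215,105,335,230],"s2",5)
E
```

```text
2.1167 [0.53933726 0.14016253 0.1811789 ] [ 0.26966393  0.57142046 -0.44336073]
[-1.15474278e-01  9.93310434e-01  2.70399733e-04]
```

View pics/s2.png

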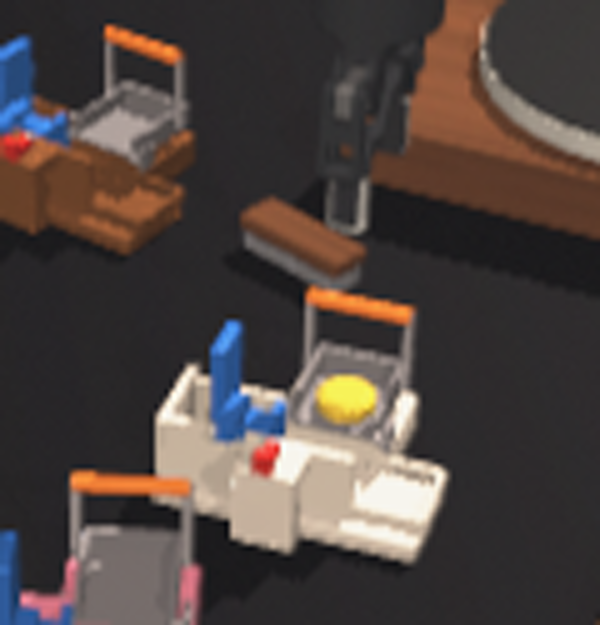

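The gripper is lined up over the bar, with the finger at crop (347,230) and the bar centre at (360,305). Descend and grip lightly.

Request:
{"method": "carry_out", "body": {
  "motion": [
    [0,0,-2,0],
    [0,-0.1,-5,0],
    [0,-0.1,-7.5,0],
    [0,-0.1,-9,0],
    [0,-0.1,-9.1,0],
    [0,-0.1,-9.1,0],
    [0,-0.1,-9.1,0]
  ]
}}

```text
clock: 2.75
eef_pos: [0.5401, 0.1409, 0.0916]
ee_rot: [-0.06, 0.998, 0.001, 0.001]
wrist_force: [0.1, 0.6, -0.2]
opening: 0.0855
grasp_force: 0.0
```

Request:
{"method": "carry_out", "body": {
  "motion": [
    [0,0,0,0],
    [0,0,0,0],
    [0,0,0,0],
    [0,0,0,0],
    [0,0,0,0],
    [0,0,0,0],
    [0,0,0,0],
    [0,0,0,0]
  ],
  "fingers": 1,
  "grip_force": 25
}}

```text
clock: 3.42
eef_pos: [0.5396, 0.1385, 0.0906]
ee_rot: [-0.058, 0.998, -0.0, -0.0]
wrist_force: [-0.5, -2.6, 2.9]
opening: 0.0092
grasp_force: 24.4
```

```bash
python3 - <<'E'
from h import *
o=manip.get_obs();print(o['clock'],o['eef_pos'],o['wrist_force'],o['opening'],o['grasp_force'])
# arc shifts (cm) from level, world
for d in range(0,50,5):
    t=np.radians(d);y=50*np.cos(t)-60*np.sin(t)-50;z=50*np.sin(t)+60*np.cos(t)-60
    print(d,np.round([-np.sin(.117)*y/10,np.cos(.117)*y/10,z/10],2).tolist())
E
```

```text
3.4167 [0.5396444  0.13845121 0.09055372] [-0.51937    -2.63613203  2.93767691] 0.00916005745349702 24.417808949947357
0 [-0.0, 0.0, 0.0]
5 [0.06, -0.54, 0.41]
10 [0.13, -1.11, 0.78]
15 [0.2, -1.71, 1.09]
20 [0.27, -2.34, 1.35]
25 [0.35, -2.98, 1.55]
30 [0.43, -3.64, 1.7]
35 [0.51, -4.32, 1.78]
40 [0.59, -4.99, 1.81]
45 [0.67, -5.67, 1.78]
```

Request:
{"method": "carry_out", "body": {
  "motion": [
    [0.03,-0.27,0.21,0],
    [0.06,-0.54,0.41,0],
    [0.1,-0.82,0.6,0],
    [0.13,-1.11,0.78,0],
    [0.16,-1.41,0.94,0],
    [0.2,-1.71,1.09,0],
    [0.23,-2.02,1.22,0],
    [0.27,-2.34,1.35,0],
    [0.31,-2.66,1.45,0],
    [0.35,-2.98,1.55,0],
    [0.35,-2.98,1.55,0],
    [0.35,-2.98,1.55,0]
  ]
}}

```text
clock: 4.42
eef_pos: [0.5425, 0.1103, 0.107]
ee_rot: [-0.059, 0.998, 0.001, -0.0]
wrist_force: [-4.1, 3.6, 6.9]
opening: 0.0092
grasp_force: 24.9
```

Request:
{"method": "carry_out", "body": {
  "motion": [
    [0.04,-0.33,0.08,0],
    [0.08,-0.66,0.15,0],
    [0.12,-1.0,0.2,0],
    [0.16,-1.34,0.23,0],
    [0.2,-1.67,0.25,0],
    [0.24,-2.01,0.26,0],
    [0.28,-2.35,0.25,0],
    [0.32,-2.69,0.23,0],
    [0.32,-2.69,0.23,0],
    [0.32,-2.69,0.23,0],
    [0.32,-2.69,0.23,0],
    [0.32,-2.69,0.23,0]
  ]
}}

```text
clock: 5.42
eef_pos: [0.5455, 0.0817, 0.1083]
ee_rot: [-0.058, 0.998, -0.001, -0.001]
wrist_force: [-5.3, 0.2, 5.7]
opening: 0.009
grasp_force: 25.6
```

```bash
python3 - <<'E'
from h import *
o=manip.get_obs();print(o['clock'],o['eef_pos'],o['wrist_force'],o['opening'],o['grasp_force'])
a=crop("scene",[235,145,315,225],"s3",5);b=crop("top",[165,140,245,220],"t3",5)
cv2.imwrite("pics/z3.png",np.hstack([cv2.imread("pics/s3.png"),cv2.imread("pics/t3.png")]))
E
```

```text
5.4167 [0.54550324 0.0817229  0.10832862] [-5.31557513  0.18351593  5.6546268 ] 0.008984202369954763 25.616749227046967
```

View pics/z3.png

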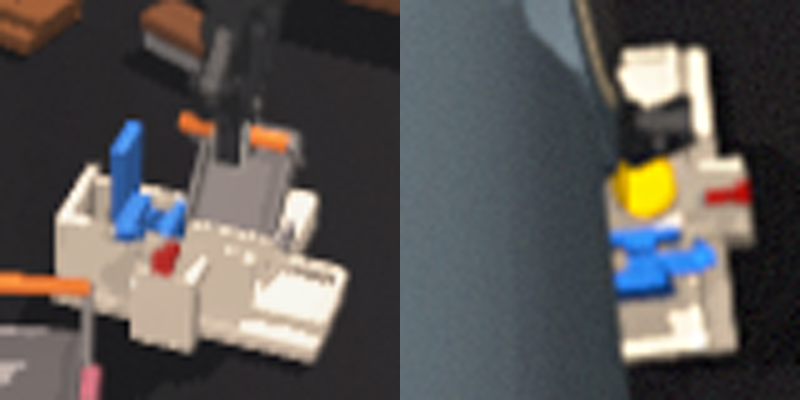

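The top view shows the adapter (yellow, about (214,178)) has left the tray and lies in the channel. The hopper is at about 45°. I'll wait a second there and check that it's flat.

Request:
{"method": "carry_out", "body": {
  "motion": [
    [0,0,0,0],
    [0,0,0,0],
    [0,0,0,0],
    [0,0,0,0],
    [0,0,0,0],
    [0,0,0,0],
    [0,0,0,0],
    [0,0,0,0],
    [0,0,0,0],
    [0,0,0,0],
    [0,0,0,0],
    [0,0,0,0]
  ]
}}

```text
clock: 6.52
eef_pos: [0.5455, 0.0817, 0.1083]
ee_rot: [-0.058, 0.998, -0.001, -0.001]
wrist_force: [-5.1, -0.1, 6.1]
opening: 0.0087
grasp_force: 25.6
```

```bash
python3 - <<'E'
from h import *
p=[.5479,.0629,.1168]
im=optics.capture("top");b=blob(im,[165,140,245,220],(22,120,120),(34,255,255));print(b)
print(proj("top",W(p,[(0,0,26),(19,0,26),(-19,0,26),(0,19,26),(0,-19,26)])).round(1).tolist())
print(manip.get_obs()['eef_pos'],manip.get_obs()['clock'])
E
```

```text
[([43, 31, 12, 12, 108], [213.7, 177.0])]
[[211.6, 175.7], [210.8, 168.9], [212.5, 182.5], [204.8, 176.6], [218.5, 174.8]]
[0.54547805 0.08171685 0.10830223] 6.5667
```

Its edges match a flat adapter in the drop zone. Swing the hopper back to level, ending slightly into its stop.

Request:
{"method": "carry_out", "body": {
  "motion": [
    [-0.04,0.34,0.02,0],
    [-0.08,0.68,0.03,0],
    [-0.12,1.02,0.02,0],
    [-0.16,1.35,0,0],
    [-0.2,1.69,-0.03,0],
    [-0.24,2.03,-0.08,0],
    [-0.28,2.36,-0.15,0],
    [-0.32,2.69,-0.23,0],
    [-0.36,3.01,-0.33,0],
    [-0.4,3.33,-0.43,0],
    [-0.44,3.65,-0.56,0],
    [-0.47,3.96,-0.69,0]
  ]
}}

```text
clock: 7.57
eef_pos: [0.5416, 0.123, 0.1012]
ee_rot: [-0.059, 0.998, 0.0, 0.0]
wrist_force: [-1.5, -3.3, 2.4]
opening: 0.0093
grasp_force: 25.1
```

Request:
{"method": "carry_out", "body": {
  "motion": [
    [-0.04,0.3,-0.15,0],
    [-0.07,0.6,-0.31,0],
    [-0.1,0.89,-0.49,0],
    [-0.14,1.17,-0.68,0],
    [-0.17,1.44,-0.88,0],
    [-0.2,1.71,-1.09,0],
    [-0.22,1.88,-1.25,0],
    [-0.22,1.88,-1.25,0],
    [-0.22,1.88,-1.25,0]
  ]
}}

```text
clock: 8.32
eef_pos: [0.5403, 0.1387, 0.0908]
ee_rot: [-0.058, 0.998, -0.001, 0.001]
wrist_force: [-4.1, -8.4, 17.3]
opening: 0.009
grasp_force: 26.4
```

```bash
python3 - <<'E'
from h import *
o=manip.get_obs();print(o['clock'],o['eef_pos'],o['wrist_force'])
print(blob(optics.capture("top"),[165,140,245,220],(22,120,120),(34,255,255)))
E
```

```text
8.3167 [0.54025685 0.13871987 0.0907893 ] [-4.05667101 -8.42642861 17.34636252]
[([43, 30, 12, 13, 124], [213.5, 175.9])]
```

The hopper is on its stop and the adapter is still in the channel. Release and move over to the tab with a quarter turn.

Request:
{"method": "carry_out", "body": {
  "motion": [
    [0.02,-0.15,0.1,0],
    [0.02,-0.15,0.1,0],
    [0.02,-0.15,0.1,0],
    [0.02,-0.15,0.1,0],
    [0.02,-0.15,0.1,0],
    [0.02,-0.15,0.1,0],
    [0.02,-0.15,1.5,0],
    [0.02,-0.15,4,0],
    [0.02,-0.15,6.5,0],
    [0.02,-0.15,8.5,0],
    [0.02,-0.15,9,0],
    [0.02,-0.15,9,0]
  ],
  "fingers": 0
}}

```text
clock: 9.37
eef_pos: [0.5404, 0.1401, 0.1802]
ee_rot: [-0.059, 0.998, 0.001, 0.002]
wrist_force: [-0.2, -0.1, 0.2]
opening: 0.0851
grasp_force: 0.0
```

Request:
{"method": "carry_out", "body": {
  "motion": [
    [-0.4,-0.6,0,-0.12],
    [-0.9,-1.4,0,-0.24],
    [-1.3,-2.1,0,-0.36],
    [-1.8,-2.8,0,-0.48],
    [-2.2,-3.5,0,-0.6],
    [-2.7,-4.2,0,-0.72],
    [-3.1,-4.9,0,-0.84],
    [-3.6,-5.6,0,-0.96],
    [-4,-6.3,0,-1.08],
    [-4.5,-7,0,-1.2],
    [-4.9,-7.6,0,-1.32],
    [-5.3,-8.2,0,-1.44]
  ]
}}

```text
clock: 10.37
eef_pos: [0.4852, 0.0571, 0.1771]
ee_rot: [0.617, 0.787, -0.001, -0.001]
wrist_force: [0.3, 0.1, 0.3]
opening: 0.0852
grasp_force: 0.0
```

Request:
{"method": "carry_out", "body": {
  "motion": [
    [0,0,0,-0.12],
    [0,0,0,-0.13],
    [0,0,0,-0.13],
    [0,0,0,-0.13]
  ]
}}

```text
clock: 10.7
eef_pos: [0.4861, 0.0579, 0.178]
ee_rot: [0.663, 0.749, -0.001, -0.0]
wrist_force: [-0.1, -0.1, -0.8]
opening: 0.0858
grasp_force: 0.0
```

```bash
python3 - <<'E'
from h import *
o=manip.get_obs();print(o['clock'],o['eef_pos'],o['wrist_force'],o['opening'])
from scipy.spatial.transform import Rotation as R
print(R.from_quat(o['ee_rot']).as_matrix()[:,1])
a=crop("scene",[225,105,325,225],"s4",5)
E
```

```text
10.7 [0.48614403 0.05791738 0.17797976] [-0.10273473 -0.13566915 -0.84815492] 0.0857686552258083
[ 0.99266913  0.12085711 -0.00124629]
```

View pics/s4.png

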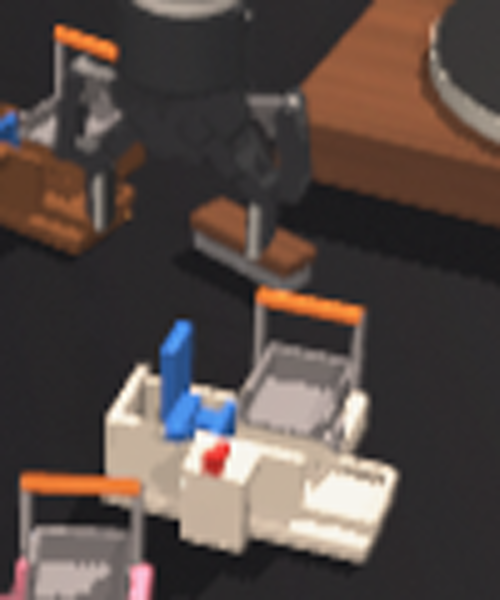

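The two fingers straddle the tab (crop (177,325)), and the tray is empty and level. Descend and grip the tab.

Request:
{"method": "carry_out", "body": {
  "motion": [
    [0,-0.1,-2,0],
    [0,-0.2,-5,0],
    [0.1,-0.2,-7.5,0],
    [0.1,-0.2,-8.4,0],
    [0.1,-0.2,-8.4,0],
    [0.1,-0.2,-8.4,0]
  ]
}}

```text
clock: 11.25
eef_pos: [0.4878, 0.0556, 0.0949]
ee_rot: [0.664, 0.748, -0.0, -0.0]
wrist_force: [-0.1, -0.6, 0.3]
opening: 0.0855
grasp_force: 0.0
```

Request:
{"method": "carry_out", "body": {
  "motion": [
    [0,0,0,0],
    [0,0,0,0],
    [0,0,0,0],
    [0,0,0,0],
    [0,0,0,0],
    [0,0,0,0],
    [0,0,0,0],
    [0,0,0,0]
  ],
  "fingers": 1,
  "grip_force": 60
}}

```text
clock: 11.92
eef_pos: [0.4869, 0.0555, 0.0951]
ee_rot: [0.665, 0.747, -0.0, -0.001]
wrist_force: [-3.0, -0.2, 5.6]
opening: 0.009
grasp_force: 59.0
```

Request:
{"method": "carry_out", "body": {
  "motion": [
    [0.3,0.03,0,0],
    [0.6,0.07,0,0],
    [0.9,0.1,0,0],
    [1.2,0.14,0,0],
    [1.5,0.18,0,0],
    [1.8,0.21,0,0],
    [2.1,0.25,0,0],
    [2.4,0.28,0,0],
    [2.7,0.32,0,0],
    [3.0,0.35,0,0],
    [3.3,0.39,0,0],
    [3.6,0.42,0,0]
  ]
}}

```text
clock: 12.92
eef_pos: [0.5211, 0.059, 0.0951]
ee_rot: [0.665, 0.746, -0.002, -0.002]
wrist_force: [-7.6, -2.1, 10.9]
opening: 0.0088
grasp_force: 59.8
```

Request:
{"method": "carry_out", "body": {
  "motion": [
    [0.3,0.03,0,0],
    [0.6,0.07,0,0],
    [0.9,0.1,0,0],
    [1.2,0.14,0,0],
    [1.5,0.18,0,0],
    [1.7,0.2,0,0],
    [1.7,0.2,0,0],
    [1.7,0.2,0,0]
  ]
}}

```text
clock: 13.58
eef_pos: [0.5382, 0.0606, 0.0952]
ee_rot: [0.665, 0.746, -0.002, -0.002]
wrist_force: [-7.0, -1.3, 11.0]
opening: 0.0092
grasp_force: 59.7
```

Request:
{"method": "carry_out", "body": {
  "motion": [
    [0.2,0.02,0,0],
    [0.4,0.05,0,0],
    [0.6,0.07,0,0],
    [0.6,0.07,0,0],
    [0.6,0.07,0,0]
  ]
}}

```text
clock: 14.0
eef_pos: [0.5439, 0.0612, 0.0952]
ee_rot: [0.665, 0.746, -0.002, -0.002]
wrist_force: [-9.7, -2.0, 11.6]
opening: 0.0092
grasp_force: 59.8
```

Request:
{"method": "carry_out", "body": {
  "motion": [
    [0.15,0.02,0,0],
    [0.3,0.04,0,0],
    [0.3,0.04,0,0],
    [0.3,0.04,0,0]
  ]
}}

```text
clock: 14.33
eef_pos: [0.5443, 0.0612, 0.0952]
ee_rot: [0.666, 0.746, -0.004, -0.004]
wrist_force: [-15.8, -3.0, 18.5]
opening: 0.0091
grasp_force: 61.3
```

```bash
python3 - <<'E'
from h import *
p=[.5479,.0629,.1168]
o=manip.get_obs();print(o['clock'],o['eef_pos'],o['wrist_force'],o['opening'],o['grasp_force'])
for c,r in(("top",[165,130,245,220]),("scene",[235,145,325,235])):
    im=crop(c,r,"y"+c,4)
    for s,q in blob(im,r,(22,120,120),(34,255,255)):
        w=W(p,[(0,0,0)])[0];g=ray(c,q,.024)-w;print(c,s,q,"local",(np.cos(p[2])*g[0]+np.sin(p[2])*g[1]).round(4),(-np.sin(p[2])*g[0]+np.cos(p[2])*g[1]).round(4))
cv2.imwrite("pics/z5.png",np.hstack([cv2.imread("pics/ytop.png"),np.pad(cv2.imread("pics/yscene.png"),((0,0),(0,0),(0,0)))]))
E
```

```text
14.3333 [0.54425413 0.06122598 0.09522072] [-15.77901263  -2.97512449  18.54044366] 0.009098162304469993 61.30366623401642
scene [53, 53, 12, 9, 79] [293.5, 201.9] local 0.0481 -0.0064
```

View pics/z5.png

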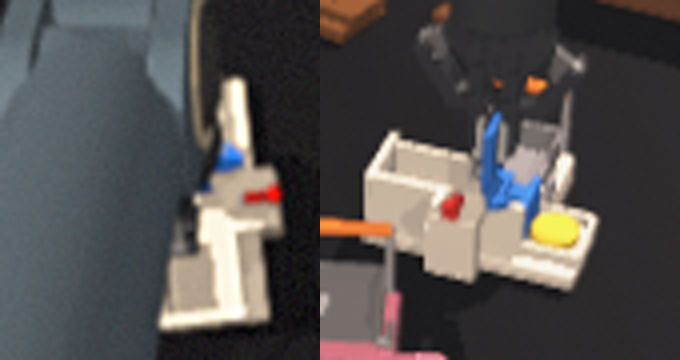

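The pusher is at its stop (travel about 57.5 mm, force rising). The adapter lies on the shelf at scene (293,202), about x = 48 mm in the dispenser's frame. The orange bar is still at its level position, so I hand in while holding.

```bash
python3 -c "
from bench import manip
print(manip.hand_in())"
```

```text
the job is handed in; nothing more can be done
None
```

I handed the job in at about 14.5 s: the yellow adapter is out on the open shelf, the hopper is back level, and the gripper is still holding the blue pusher against its end stop; no verdict was returned.

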